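Index the lens edger's work rest one hole nearer the wheel

ROBOT

A 6-joint arm with a two-finger parallel gripper is mounted at the origin on the work surface. World frame = base frame: x ahead of the robot, y to its left, z up, the work surface at z = 0. Lengths are in m, angles in degrees, forces in N, time in s.
With the tool pointing down it reaches from about 0.4 to 0.825 m from the base axis. Payload 7 kg.
Tool frame: the origin (TCP) lies between the finger pads; the fingertips stand 19 mm ahead of it and the grasp point (between the pads) is the TCP; x points along the fingers, y is the direction in which the jaws open and shut, and the axes are right-handed (so a half turn about x gives the same grasp; the last joint's range is limited). The gripper opens to 88 mm and grips with 3 to 60 N. Pads are 19 mm wide; open, the fingers measure 130 mm over their backs; the gripper's body (78 mm by 193 mm) begins 47 mm behind the grasp point.
Start: joints at [-56.431, 20.546, 0.682, 0, -70.136, -16.507], TCP at [0.198, -0.645, 0.246] pointing down, gripper open.
Joint ranges: [-176.03, 176.03], [-82.01, 121.73], [-58.28, 71.71], [-173.87, 95.51], [-174.79, -0.11], [-173.66, 173.66]. Speed limits (degrees/s): [136.94, 136.94, 172.46, 180, 180, 180].

INTERFACE

Orientations are given as [roll, pitch, yaw] about the fixed x, y, z axes, in that order (R = Rz(yaw) Ry(pitch) Rx(roll)).
In Python, from plant import r gives the robot as it stands.
- The arm moves only by the tool send_rows, never from a script. Its argument "plan" is a list of rows, each a list of 2 entries, a list of its own where there are three numbers: the shift along the tool's x, y, z scaled (see below), then the turn, a rotation vector about the tool's x, y, z scaled (see below). A call has exactly 5 rows; each row is the pose to reach, as a shift and turn from the pose measured when the call began, along the tool's axes at that moment; what a row does not reach only later rows make up. The controller multiplies each number of a shift by 0.15 m and each number of a turn by pi/4 rad. A row lasts 1/10 s, in which the tool goes at most 50 mm and 8.59 degrees, less where a joint would pass 70% of its speed; a pose out of reach is approached as far as the arm can. A call with a number of a shift or a turn outside -1 to 1 is refused whole. A call with a gripper value outside its range is refused whole. "jaw" is the opening, from -1 (shut) to 1 (fully open), so that 0 is half open, set as the call begins (left out, the last holds). The fingers move at their own pace and stop on an object; "force" is the grip in N (left out, the last holds). Time passes only in rows, so rows that repeat a pose let the fingers close, or fill a call up. It gives the time, the measured TCP pose, the force and the opening at its end, in the units of the state.
- r.get_state(): the state, without advancing time (a new reading comes with each control period).
- r.capture(name): name is "scene" or "top" or "wrist"; returns a dict with "color" (480x640x3 uint8, red, green, blue), "range_z" (480x640 float32, m along the optical axis (not along the pixel's ray), 0 where there is no reading), "mtx" (3x3 intrinsics, pixels), "pose" (4x4, takes a point from camera to world coordinates). Camera axes: x right, y down, z forward; pixel columns grow to the right and rows downward; lengths in m; the calibration is good to about 2 mm. A picture is of the moment at which its call begins.
- r.close_job(): hands the job in, once; it reports no verdict.
Trained networks look in a picture, given as the dict that the camera call returned (one of the last four; its "shot" number tells which), for a name from the list of things; names that differ only in an ending like _2 or _b are one class to them, and where a whole thing is asked for, a point or a joint stands for the part that bears it (a point fixed in the world has none). Each returns a list of dicts, best first, with "score" (0 to 1); they miss things now and then, are a little off and sometimes report something else, mostly with a low value. They report only what shows in the picture. A call takes as long as a camera call.
- r.find_in(picture, target): "uv" ([column, row] in pixels, amid what is visible of it).
- r.trace(picture, target): "mask" (480x640 bool, what is visible of it) and "uv" ([column, row] in pixels, amid what is visible of it).
The state is a dict: "time_s": time; "joints": joint angles; "qd": joint speeds; "joint_torque": joint torques, N m; "tcp_pos": TCP position; "eef_rot": TCP orientation; "contact_force": force on the tool from outside, world axes, zero at the start; "moment": the same for the moment, N m; "gripper_width": finger opening in m.
Only numpy, scipy, OpenCV 4.12 (cv2) and the standard library are available. Lean on these libraries where they do the work, as an engineer would, in place of code of your own. Each camera call takes 0.05 s, during which the arm holds its last target. There are 200 camera calls.

TASK

Set the work rest of the lens grinding machine one hole nearer to the grinding wheel: pull up the black plunger knob, slide the rest towards the wheel to the next hole, and let the pin snap fully home there by its own spring. The exact spacing of the holes is not known, so feel for the hole gently and never force the pin hard against the strip or the side of its hole; leave the lens, the dressing stone and the bottle where they are, and let go at the end.

Things in the scene. Friction and masses are not known exactly. Their poses are not given: they have to be found in the camera images.
- edger: Fixed lens hand edger: low aluminium rail (56 mm wide, 30 high, y -90 to +210 mm) with a steel index strip on it, ending at a white hooded machine (180 mm wide, y +270 to +480, 245 high) with a pale 150 mm wheel, rim at y +195. Origin on the bench under the rail, straight below the pin's place at the start; its y axis is the rest's travel towards the wheel, z is up.
- rest (a joint): Position of the sliding work rest in m: 0 at the start (pin in a hole), growing towards the wheel; stops at -0.05 and 0.085. The next hole lies between 0.032 and 0.052, differs every time, is hidden under the rest and can only be felt; another lies 30 mm beyond it, one 36 mm behind the start. The rest stays where left; about 3 N slides it, 5 N while the pin rubs on the strip.
- rest_top (a point): Centre of the top of the rest's grey slide block (64 mm across the rail, 60 along it, top 66 mm above the bench). A 20 mm wide collar stands 10 mm out of it below the knob. Towards the wheel a low steel arm leads to the rest plate (80 x 34 mm, top 105 mm above the bench, 77 to 111 mm along the travel from this point).
- knob (a point): Centre of the black round plunger knob, 28 mm diameter and 24 mm tall, axis vertical, straight above the pin; 92 mm above the bench when the pin is home (26 mm above the slide block's top). It moves with the rest and rises when pulled.
- plunger (a joint): How far the knob and pin are pulled up in m: 0 = pin fully home in a hole, 0.008 = tip resting on the strip between holes, 0.015 = upper stop. The spring pushes down with 6 N at 0, 10 N at 0.008, 13 N at 0.015. Let go over a hole it snaps in; let go between holes it rests on the strip, and the rest can be pushed on until the pin drops in and stops it.
- pin: The plunger's steel pin, 8 mm diameter, flat end, hidden under the slide block; origin at the tip. A hole gives it 1.5 mm of play either way. It bears at most 40 N from the strip.
- lens: Bystander: a loose round lens blank, 68 mm diameter, 10 mm thick, lying on the bench; origin at the centre of its underside.
- dresser: Bystander: a loose red-brown dressing stone, 100 x 22 x 22 mm, lying on the bench, long side along its x; origin at the centre of its underside.
- bottle: Bystander: a loose clear bottle, 60 mm diameter, 140 mm tall, standing; origin at the centre of its underside.

How it is judged:
By the outcome, as a careful person would: the job done as asked, in the order asked, and still so for the second after the job is handed in, with the robot touching nothing.
It also fails if it takes over 35 s, if anything falls off the work surface, if the arm or the gripper's body presses on something with over 40 N, if the wrist force passes 120 N, or if a joint passes its speed limit or range.

## Working session

There is one attempt and no reset: what is moved stays moved. The work goes in short steps, Python scripts to look and compute and a tool call to move; the robot and the scene stay as the last step left them, time stands still between calls to the robot, and variables do not carry over. Pictures are saved under pics/ and viewed, about 8 in all and at most 12, crops included, and the job is handed in when it is done.

Besides the shell and the picture viewer there is one more tool, called after "Request:" by a JSON object that holds its "name" and its "arguments", one argument or row to a line. send_rows: Moves the arm, as the interface text tells. Its arguments: {"type":"object","properties":{"plan":{"type":"array"},"jaw":{"type":"number"},"force":{"type":"number"}},"required":["plan"]}

```bash
ls; mkdir -p pics
cat > h.py <<'E'
import numpy as np,cv2
from plant import r
def P(c,uv,z=None):
    u,v=uv;d=c['range_z'][int(round(v)),int(round(u))] if z is None else z
    K=c['mtx'];p=np.array([(u-K[0,2])/K[0,0]*d,(v-K[1,2])/K[1,1]*d,d,1]);return (c['pose']@p)[:3]
def cloud(c,m):
    vs,us=np.nonzero(m&(c['range_z']>0));d=c['range_z'][vs,us];K=c['mtx']
    p=np.stack([(us-K[0,2])/K[0,0]*d,(vs-K[1,2])/K[1,1]*d,d,np.ones_like(d)]);return (c['pose']@p)[:3].T
def save(c,n): cv2.imwrite('pics/'+n+'.png',c['color'][:,:,::-1])
E
python3 - <<'E'
from h import *
np.set_printoptions(precision=4,suppress=True)
s=r.get_state();print(s)
for n in ['scene','top']:
    c=r.capture(n);save(c,n)
    print(n,c['pose'][:3,3])
    for t in ['knob','rest_top','edger','lens','dresser','bottle']:
        for f in r.trace(c,t)[:2]:
            q=cloud(c,f['mask']);print(t,round(f['score'],2),np.round(f['uv']),np.median(q,0),q.min(0),q.max(0))
E
```

```text
pics
{'time_s': 0.0, 'joints': array([-56.4296,  20.5912,   0.6331,  -0.0198, -70.1337, -16.5067]), 'qd': array([ 0.092 , -0.0332,  0.0239, -0.0071,  0.0073, -0.0295]), 'joint_torque': array([  0.003 , -58.2716,  29.3052,   6.997 ,   0.0069,  -0.0002]), 'tcp_pos': array([ 0.1979, -0.6449,  0.2446]), 'eef_rot': array([ 95.0592,  89.9063, 112.1162]), 'contact_force': array([ 0.5618, -0.0229, -0.5757]), 'moment': array([-0.049 , -0.0084, -0.0164]), 'gripper_width': 0.08779096071971305}
scene [ 1.0303 -0.1698  0.5012]
knob 0.7 [332. 200.] [ 0.5041 -0.1695  0.0994] [ 0.484  -0.183   0.0767] [ 0.5102 -0.1555  0.1056]
rest_top 0.63 [348. 224.] [ 0.5183 -0.1503  0.0656] [ 0.3575 -0.2074 -0.0011] [ 0.5637 -0.0519  0.1068]
edger 0.63 [543. 250.] [0.577  0.06   0.0765] [ 0.1295 -0.2705 -0.0026] [0.6919 0.3412 0.2236]
lens 0.95 [306. 187.] [ 0.3564 -0.2127  0.0074] [ 0.3188 -0.2445 -0.0007] [ 0.4942 -0.1795  0.1052]
dresser 0.97 [321. 315.] [ 0.6221 -0.1755  0.0209] [ 0.5899 -0.226  -0.0015] [ 0.6471 -0.1281  0.0249]
bottle 0.79 [196. 241.] [ 0.56   -0.3238  0.0788] [ 0.3295 -0.4015 -0.0023] [ 0.5722 -0.2999  0.1415]
top [ 0.4536 -0.1936  0.7254]
knob 0.75 [287. 284.] [ 0.4927 -0.167   0.103 ] [ 0.4798 -0.1797  0.0643] [ 0.507  -0.1531  0.1059]
knob 0.58 [260. 280.] [ 0.5044 -0.1255  0.0664] [ 0.455  -0.2038 -0.0027] [ 0.561  -0.0395  0.1082]
rest_top 0.67 [261. 280.] [ 0.5048 -0.1269  0.0664] [ 0.4563 -0.2021 -0.0015] [ 0.564  -0.0454  0.1082]
edger 0.88 [ 98. 242.] [0.5474 0.0866 0.1498] [ 0.4451 -0.263  -0.0036] [0.7823 0.3158 0.2443]
lens 0.8 [316. 384.] [ 0.3485 -0.2098  0.0069] [ 0.3148 -0.2432 -0.003 ] [ 0.3812 -0.176   0.0116]
dresser 0.66 [296. 215.] [ 0.6131 -0.1752  0.021 ] [ 0.5849 -0.2236 -0.0025] [ 0.6443 -0.1255  0.0254]
```

View pics/scene.png

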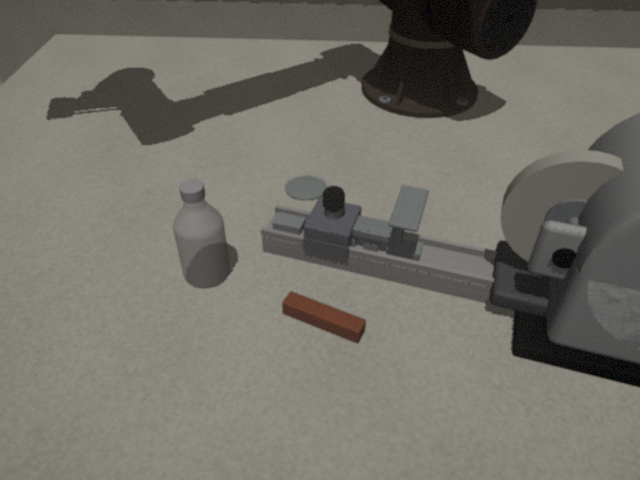

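View pics/top.png

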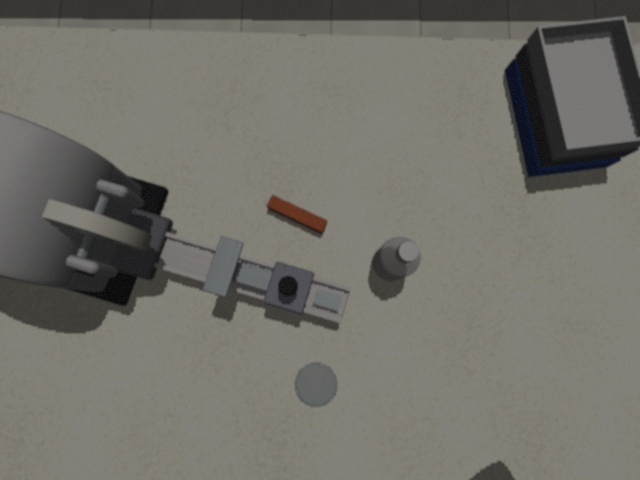

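Run:
```python
from h import *
np.set_printoptions(precision=4,suppress=True)
c=r.capture('top')
q=cloud(c,np.ones((480,640),bool))
# knob top
k=q[(abs(q[:,0]-.493)<.03)&(abs(q[:,1]+.167)<.03)&(q[:,2]>.098)];print('knob',len(k),k.mean(0),k.min(0),k.max(0),cv2.minEnclosingCircle(k[:,:2].astype(np.float32)))
# slide top
b=q[(abs(q[:,0]-.5)<.08)&(abs(q[:,1]+.167)<.06)&(abs(q[:,2]-.066)<.004)]
print('slide',len(b),b.mean(0),cv2.minAreaRect(b[:,:2].astype(np.float32)))
p=q[(abs(q[:,0]-.5)<.1)&(abs(q[:,1]+.07)<.06)&(abs(q[:,2]-.105)<.004)]
print('plate',len(p),p.mean(0),cv2.minAreaRect(p[:,:2].astype(np.float32)))
ra=q[(abs(q[:,0]-.5)<.12)&(q[:,1]<-.2)&(abs(q[:,2]-.031)<.004)]
print('rail',len(ra),cv2.minAreaRect(ra[:,:2].astype(np.float32)))
bo=q[(q[:,1]<-.27)&(q[:,2]>.11)&(q[:,2]<.16)];print('bottle',len(bo),bo.mean(0) if len(bo) else 0)
from scipy.spatial.transform import Rotation as R
print(R.from_euler('xyz',r.get_state()['eef_rot'],degrees=True).as_matrix())
```

```text
knob 311 [ 0.4933 -0.1665  0.1028] [ 0.4805 -0.1797  0.0985] [ 0.507  -0.1531  0.1063] ((0.493556946516037, -0.16625137627124786), 0.013874542899429798)
slide 1710 [ 0.495  -0.1595  0.0649] ((0.4983138144016266, -0.14938414096832275), (0.09529359638690948, 0.06383385509252548), 74.18881225585938)
plate 1406 [ 0.5185 -0.0763  0.1043] ((0.5190938711166382, -0.07599124312400818), (0.03466556966304779, 0.07994493097066879), 73.95758819580078)
rail 642 ((0.49518510699272156, -0.2597496807575226), (0.07176872342824936, 0.1366279274225235), 26.62177276611328)
bottle 499 [ 0.5755 -0.3612  0.1318]
[[ 0.     -0.2934  0.956 ]
 [-0.      0.956   0.2934]
 [-1.     -0.0001  0.    ]]
```

The pictures agree with the list. In the scene view the knob is at about (333,198), the rest plate at (410,207) and the bottle at (204,235). In the top view the knob is at (288,286), the plate at (222,265) and the bottle at (400,255). From the measured points, the travel direction is about 74.2° in world and the knob axis is at about (0.4935, -0.166). The knob top is at z 0.103, which fits the given height. I'm moving above it now.

Request:
{"name": "send_rows", "arguments": {
  "plan": [
    [[0,0.165,0.188],[0,0,0]],
    [[0,0.33,0.376],[0,0,0]],
    [[0,0.495,0.564],[0,0,0]],
    [[0,0.66,0.752],[0,0,0]],
    [[0,0.825,0.94],[0,0,0]]
  ],
  "jaw": 0.3,
  "force": 5
}}

```text
time_s: 1.25
tcp_pos: [0.2971, -0.4843, 0.2457]
eef_rot: [-62.7, 90.0, -45.7]
contact_force: [0.9, 0.0, 0.8]
gripper_width: 0.0581
```

Request:
{"name": "send_rows", "arguments": {
  "plan": [
    [[0,0.165,0.188],[0,0,0]],
    [[0,0.33,0.376],[0,0,0]],
    [[0,0.495,0.564],[0,0,0]],
    [[0,0.66,0.752],[0,0,0]],
    [[0,0.825,0.94],[0,0,0]]
  ]
}}

```text
time_s: 1.75
tcp_pos: [0.3962, -0.3233, 0.2461]
eef_rot: [-44.8, 89.9, -27.7]
contact_force: [1.0, -0.8, 0.9]
gripper_width: 0.0569
```

Request:
{"name": "send_rows", "arguments": {
  "plan": [
    [[0,0.165,0.188],[0.146,0,0]],
    [[0,0.33,0.376],[0.292,0,0]],
    [[0,0.495,0.564],[0.438,0,0]],
    [[0,0.66,0.752],[0.585,0,0]],
    [[0,0.825,0.94],[0.731,0,0]]
  ]
}}

```text
time_s: 2.25
tcp_pos: [0.4954, -0.1622, 0.2464]
eef_rot: [-0.9, 89.9, -17.0]
contact_force: [0.8, -1.0, 0.9]
gripper_width: 0.057
```

```bash
cat >> h.py <<'E'
from scipy.spatial.transform import Rotation as R
np.set_printoptions(precision=4,suppress=True)
def st():
    s=r.get_state();M=R.from_euler('xyz',s['eef_rot'],degrees=True).as_matrix()
    print(s['time_s'],s['tcp_pos'],s['eef_rot'],'F tool',s['contact_force']@M,s['gripper_width']);print(M)
    return s,M
E
python3 - <<'E'
from h import *
s,M=st()
c=r.capture('wrist');save(c,'w1')
q=cloud(c,np.ones((480,640),bool))
k=q[(abs(q[:,0]-.493)<.03)&(abs(q[:,1]+.167)<.03)&(q[:,2]>.098)&(q[:,2]<.112)]
if len(k):
    ctr=cv2.minEnclosingCircle(k[:,:2].astype(np.float32));print('knob',len(k),k.mean(0),ctr)
for f in r.trace(c,'knob')[:2]:
    m=cloud(c,f['mask']);print(f['score'],f['uv'],np.median(m,0))
p=q[(abs(q[:,0]-.5)<.1)&(abs(q[:,1]+.07)<.06)&(abs(q[:,2]-.105)<.004)]
if len(p): print('plate',cv2.minAreaRect(p[:,:2].astype(np.float32)))
E
```

```text
2.25 [ 0.4954 -0.1622  0.2464] [ -0.8527  89.8889 -16.9548] F tool [-0.8619 -0.7237  0.999 ] 0.05702234438782672
[[ 0.0019  0.2774  0.9608]
 [-0.0006  0.9608 -0.2774]
 [-1.     -0.      0.0019]]
knob 816 [ 0.4927 -0.1667  0.1029] ((0.4938437044620514, -0.16720899939537048), 0.014005741104483604)
0.59 [309.7, 222.3] [ 0.4914 -0.166   0.1032]
plate ((0.5189201235771179, -0.07666753977537155), (0.03433127701282501, 0.07939518988132477), 74.24163818359375)
```

Request:
{"name": "send_rows", "arguments": {
  "plan": [
    [[0.15,-0.032,-0.003],[0,0,0]],
    [[0.35,-0.032,-0.003],[0,0,0]],
    [[0.55,-0.032,-0.003],[0,0,0]],
    [[0.7,-0.032,-0.003],[0,0,0]],
    [[0.8,-0.032,-0.003],[0,0,0]]
  ]
}}

```text
time_s: 2.85
tcp_pos: [0.4942, -0.1657, 0.1246]
eef_rot: [-38.5, 90.0, -54.4]
contact_force: [0.3, -0.2, 1.2]
gripper_width: 0.0572
```

Run:
```python
from h import *
st()
c=r.capture('wrist');save(c,'w2')
q=cloud(c,np.ones((480,640),bool))
k=q[(abs(q[:,0]-.493)<.03)&(abs(q[:,1]+.167)<.03)&(q[:,2]>.098)&(q[:,2]<.108)]
if len(k): print(len(k),cv2.minEnclosingCircle(k[:,:2].astype(np.float32)),k[:,2].max())
```

```text
2.85 [ 0.4942 -0.1657  0.1246] [-38.4945  89.9797 -54.3873] F tool [-1.216  -0.0821  0.2867] 0.057219751456945696
[[ 0.0002  0.2738  0.9618]
 [-0.0003  0.9618 -0.2738]
 [-1.     -0.0002  0.0003]]
2231 ((0.49352210760116577, -0.16741009056568146), 0.032056599855422974) 0.107984789656393
```

View pics/w2.png

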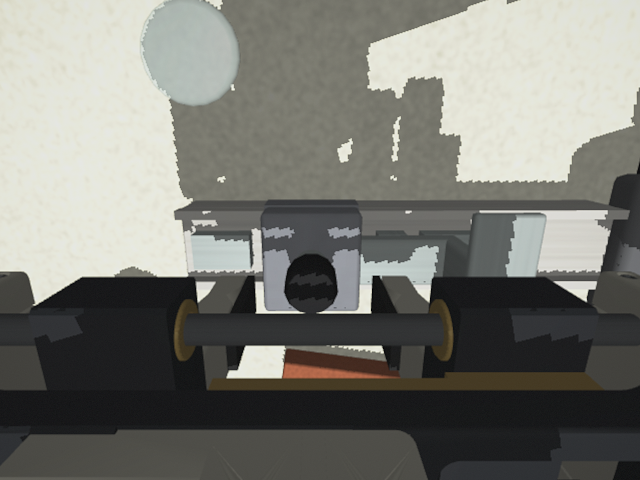

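The wrist view shows the knob at (311,283), between the fingers at columns 255 and 372, so it is centred to about a millimetre. I'll go down to grip height, then close softly.

Request:
{"name": "send_rows", "arguments": {
  "plan": [
    [[0.05,-0.005,0],[0,0,0]],
    [[0.1,-0.005,0],[0,0,0]],
    [[0.145,-0.005,0],[0,0,0]],
    [[0.175,-0.005,0],[0,0,0]],
    [[0.175,-0.005,0],[0,0,0]]
  ],
  "jaw": -0.2,
  "force": 5
}}

```text
time_s: 3.4
tcp_pos: [0.4927, -0.1663, 0.0961]
eef_rot: [-166.2, 89.8, 177.8]
contact_force: [0.3, -0.7, 0.0]
gripper_width: 0.035
```

Request:
{"name": "send_rows", "arguments": {
  "plan": [
    [[0,0,0],[0,0,0]],
    [[0,0,0],[0,0,0]],
    [[0,0,0],[0,0,0]],
    [[0,0,0],[0,0,0]],
    [[0,0,0],[0,0,0]]
  ],
  "jaw": -0.42
}}

```text
time_s: 3.9
tcp_pos: [0.4929, -0.1664, 0.0964]
eef_rot: [-163.7, 89.9, -179.6]
contact_force: [0.3, -1.5, 1.2]
gripper_width: 0.0279
```

```bash
python3 -c "
from h import *
st()"
```

```text
3.9 [ 0.4929 -0.1664  0.0964] [-163.7235   89.8573 -179.6378] F tool [-1.156  -1.3477  0.652 ] 0.02794010442444709
[[-0.0025  0.2742  0.9617]
 [-0.      0.9617 -0.2742]
 [-1.     -0.0007 -0.0024]]
```

Contact is at 27.9 mm with only about 1 N sideways, so it is well centred. Next I firm up the grip.

Request:
{"name": "send_rows", "arguments": {
  "plan": [
    [[0,0,0],[0,0,0]],
    [[0,0,0],[0,0,0]],
    [[0,0,0],[0,0,0]],
    [[0,0,0],[0,0,0]],
    [[0,0,0],[0,0,0]]
  ],
  "jaw": -0.6,
  "force": 40
}}

```text
time_s: 4.4
tcp_pos: [0.4929, -0.1663, 0.0964]
eef_rot: [-163.7, 89.9, -179.7]
contact_force: [-0.5, -1.1, 1.0]
gripper_width: 0.0273
```

Request:
{"name": "send_rows", "arguments": {
  "plan": [
    [[-0.02,0,0],[0,0,0]],
    [[-0.04,0,0],[0,0,0]],
    [[-0.06,0,0],[0,0,0]],
    [[-0.077,0,0],[0,0,0]],
    [[-0.077,0,0],[0,0,0]]
  ]
}}

```text
time_s: 4.9
tcp_pos: [0.4928, -0.1663, 0.1079]
eef_rot: [-167.4, 89.8, 176.7]
contact_force: [3.1, -3.2, -12.7]
gripper_width: 0.0273
```

```bash
python3 -c "
from h import *
st()"
```

```text
4.9 [ 0.4928 -0.1663  0.1079] [-167.3833   89.8452  176.6908] F tool [12.7403 -2.2321  3.9321] 0.027299825184895266
[[-0.0027  0.2744  0.9616]
 [ 0.0002  0.9616 -0.2744]
 [-1.     -0.0006 -0.0026]]
```

The knob is up 11.5 mm with 12.7 N on it, which matches the spring. Now I slide 25.5 mm, short of the earliest possible hole.

Request:
{"name": "send_rows", "arguments": {
  "plan": [
    [[0,0.035,0],[0,0,0]],
    [[0,0.08,0],[0,0,0]],
    [[0,0.125,0],[0,0,0]],
    [[0,0.17,0],[0,0,0]],
    [[0,0.17,0],[0,0,0]]
  ]
}}

```text
time_s: 5.4
tcp_pos: [0.4999, -0.1412, 0.1076]
eef_rot: [-175.3, 89.8, 168.8]
contact_force: [4.7, 0.9, -12.5]
gripper_width: 0.0271
```

```bash
cat >> h.py <<'E'
def rest():
    s,M=st();d=s['tcp_pos']-np.array([.4929,-.1663,.0964]);print('along',d[:2]@[.2725,.9622],'across',d[:2]@[.9622,-.2725],'dz',d[2])
E
python3 -c "
from h import *
rest()"
```

```text
5.4 [ 0.4999 -0.1412  0.1076] [-175.3111   89.8414  168.7829] F tool [12.4735  2.1445  4.2729] 0.02714439590090802
[[-0.0027  0.2741  0.9617]
 [ 0.0005  0.9617 -0.2741]
 [-1.     -0.0002 -0.0028]]
along 0.026115834784852823 across -8.080051283445872e-05 dz 0.0111909711526504
```

Request:
{"name": "send_rows", "arguments": {
  "plan": [
    [[0.006,0,0],[0,0,0]],
    [[0.012,0,0],[0,0,0]],
    [[0.018,0,0],[0,0,0]],
    [[0.018,0,0],[0,0,0]],
    [[0.018,0,0],[0,0,0]]
  ]
}}

```text
time_s: 5.9
tcp_pos: [0.4999, -0.1411, 0.1049]
eef_rot: [-179.3, 89.8, 164.8]
contact_force: [3.5, 0.3, -11.5]
gripper_width: 0.0271
```

Request:
{"name": "send_rows", "arguments": {
  "plan": [
    [[0,0,0],[0,0,0]],
    [[0,0,0],[0,0,0]],
    [[0.01,0,0],[0,0,0]],
    [[0.02,0,0],[0,0,0]],
    [[0.03,0,0],[0,0,0]]
  ],
  "jaw": -0.25,
  "force": 10
}}

```text
time_s: 6.4
tcp_pos: [0.4999, -0.1412, 0.1005]
eef_rot: [179.9, 89.9, 164.0]
contact_force: [-0.5, 0.2, -0.6]
gripper_width: 0.0328
```

```bash
cat >> h.py <<'E'
def knob(n=None):
    rest();s=r.get_state();t=s['tcp_pos'];c=r.capture('wrist')
    if n: save(c,n)
    q=cloud(c,np.ones((480,640),bool));e=(q[:,:2]-t[:2])@np.array([[.2725,.9622],[.9622,-.2725]]).T
    o=np.array([.4929,-.1663]);
    k=q[(abs(e[:,0])<.011)&(abs(e[:,1])<.013)&(q[:,2]>.09)&(q[:,2]<.125)]
    if len(k)<30: print('few',len(k));return
    top=np.percentile(k[:,2],80);a=(k[k[:,2]>top-.004][:,:2]-o)@[.2725,.9622]
    print('n',len(k),'z pct',np.percentile(k[:,2],[20,50,80,95]),'knob along mid',(np.percentile(a,1)+np.percentile(a,99))/2,a.min(),a.max())
E
python3 -c "
from h import *
knob('w3')"
```

```text
6.4 [ 0.4999 -0.1412  0.1005] [179.9356  89.8607 164.0168] F tool [ 0.6501  0.0681 -0.5442] 0.032823331175693034
[[-0.0023  0.2743  0.9616]
 [ 0.0007  0.9617 -0.2743]
 [-1.      0.     -0.0024]]
along 0.02607928800558181 across -6.570459462495841e-05 dz 0.0040978466811710385
n 1752 z pct [0.0997 0.1086 0.1113 0.112 ] knob along mid 0.026033582698040736 0.015246971324805505 0.036904003221659376
```

View pics/w3.png

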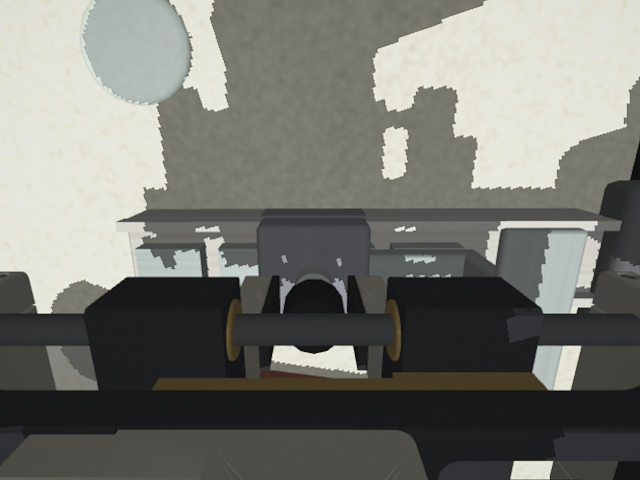

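The knob sits between open fingers at (314,315), and its top is at z 0.112, so the pin is resting on the strip. Now I push gently with the rear finger in steps of at most 2 mm. The hole's 3 mm total play means a step can't drive the pin against the far wall.

Request:
{"name": "send_rows", "arguments": {
  "plan": [
    [[0,0.01,0],[0,0,0]],
    [[0,0.02,0],[0,0,0]],
    [[0,0.03,0],[0,0,0]],
    [[0,0.04,0],[0,0,0]],
    [[0,0.04,0],[0,0,0]]
  ]
}}

```text
time_s: 6.95
tcp_pos: [0.501, -0.1362, 0.1001]
eef_rot: [-154.6, 89.8, -170.5]
contact_force: [0.3, -7.6, -1.0]
gripper_width: 0.0327
```

```bash
python3 -c "
from h import *
knob()"
```

```text
6.95 [ 0.501  -0.1362  0.1001] [-154.6405   89.77   -170.547 ] F tool [ 0.9816 -7.1717  2.3861] 0.032747716922721826
[[-0.004   0.2741  0.9617]
 [-0.0007  0.9617 -0.2741]
 [-1.     -0.0017 -0.0036]]
along 0.03115971537391174 across -0.00036986255285421585 dz 0.0037133548156112195
n 1675 z pct [0.0995 0.1084 0.1113 0.112 ] knob along mid 0.029865359910633427 0.020163737509871188 0.0407337290179173
```

Request:
{"name": "send_rows", "arguments": {
  "plan": [
    [[0,0.006,0],[0,0,0]],
    [[0,0.01,0],[0,0,0]],
    [[0,0.014,0],[0,0,0]],
    [[0,0.018,0],[0,0,0]],
    [[0,0.018,0],[0,0,0]]
  ]
}}

```text
time_s: 7.5
tcp_pos: [0.5014, -0.1348, 0.1001]
eef_rot: [-139.8, 89.7, -155.7]
contact_force: [0.1, -8.4, -1.5]
gripper_width: 0.0331
```

```bash
python3 -c "
from h import *
knob()"
```

```text
7.5 [ 0.5014 -0.1348  0.1001] [-139.7603   89.6856 -155.6566] F tool [ 1.4798 -8.03    2.4196] 0.03313124886817223
[[-0.005   0.2739  0.9617]
 [-0.0023  0.9618 -0.2739]
 [-1.     -0.0035 -0.0042]]
along 0.03265157585665425 across -0.0004305519382914215 dz 0.0036847783410945967
n 1664 z pct [0.0995 0.1086 0.1113 0.112 ] knob along mid 0.03118377812031399 0.021655437536279108 0.04177645143127899
```

Request:
{"name": "send_rows", "arguments": {
  "plan": [
    [[0,0.008,0],[0,0,0]],
    [[0,0.012,0],[0,0,0]],
    [[0,0.016,0],[0,0,0]],
    [[0,0.02,0],[0,0,0]],
    [[0,0.02,0],[0,0,0]]
  ]
}}

```text
time_s: 8.05
tcp_pos: [0.5019, -0.133, 0.1]
eef_rot: [-131.5, 89.6, -147.4]
contact_force: [0.8, -8.9, -1.0]
gripper_width: 0.033
```

```bash
python3 -c "
from h import *
knob()"
```

```text
8.05 [ 0.5019 -0.133   0.1   ] [-131.5388   89.5919 -147.4274] F tool [ 1.0412 -8.318   3.1699] 0.03303637963487629
[[-0.006   0.2738  0.9618]
 [-0.0038  0.9618 -0.2738]
 [-1.     -0.0053 -0.0047]]
along 0.03449863072545693 across -0.00044485378760420087 dz 0.003614116746304824
n 1668 z pct [0.0993 0.1084 0.1113 0.1119] knob along mid 0.03306460456808795 0.0235103392161682 0.043671561952003383
```

Request:
{"name": "send_rows", "arguments": {
  "plan": [
    [[0,0.008,0],[0,0,0]],
    [[0,0.012,0],[0,0,0]],
    [[0,0.016,0],[0,0,0]],
    [[0,0.02,0],[0,0,0]],
    [[0,0.02,0],[0,0,0]]
  ]
}}

```text
time_s: 8.6
tcp_pos: [0.5024, -0.131, 0.0999]
eef_rot: [-127.3, 89.5, -143.2]
contact_force: [0.3, -7.0, -3.1]
gripper_width: 0.0329
```

```bash
python3 -c "
from h import *
knob()"
```

```text
8.6 [ 0.5024 -0.131   0.0999] [-127.326    89.5089 -143.21  ] F tool [ 3.1307 -6.6667  2.194 ] 0.03287501425310515
[[-0.0069  0.2737  0.9618]
 [-0.0051  0.9618 -0.2737]
 [-1.     -0.0068 -0.0052]]
along 0.03652865830230349 across -0.00045882720507985086 dz 0.003463823879984562
n 1669 z pct [0.0994 0.1084 0.1112 0.1119] knob along mid 0.03524119469848184 0.025560354878303125 0.04573270358345059
```

Request:
{"name": "send_rows", "arguments": {
  "plan": [
    [[0,0.008,0],[0,0,0]],
    [[0,0.012,0],[0,0,0]],
    [[0,0.016,0],[0,0,0]],
    [[0,0.02,0],[0,0,0]],
    [[0,0.02,0],[0,0,0]]
  ]
}}

```text
time_s: 9.15
tcp_pos: [0.5027, -0.1286, 0.0995]
eef_rot: [-128.8, 89.4, -144.7]
contact_force: [-0.3, -0.1, 0.6]
gripper_width: 0.0328
```

```bash
python3 -c "
from h import *
knob()"
```

```text
9.15 [ 0.5027 -0.1286  0.0995] [-128.817    89.4312 -144.7163] F tool [-0.5896 -0.1876 -0.3058] 0.0327631615995698
[[-0.0081  0.2739  0.9617]
 [-0.0057  0.9617 -0.274 ]
 [-1.     -0.0077 -0.0062]]
along 0.03892112302305502 across -0.0008055461590436696 dz 0.003086927778115603
n 1415 z pct [0.0969 0.1023 0.1037 0.1043] knob along mid 0.038404380816707794 0.028110508481123533 0.049473189245906
```

The knob top dropped to z 0.104 and the push force vanished, so the pin snapped home. I'll open the jaws and retreat upward.

Request:
{"name": "send_rows", "arguments": {
  "plan": [
    [[0,0,0],[0,0,0]],
    [[0,0,0],[0,0,0]],
    [[0,0,0],[0,0,0]],
    [[0,0,0],[0,0,0]],
    [[0,0,0],[0,0,0]]
  ],
  "jaw": 0.2
}}

```text
time_s: 9.7
tcp_pos: [0.503, -0.1282, 0.0997]
eef_rot: [-128.8, 89.5, -144.7]
contact_force: [0.4, 0.2, -0.3]
gripper_width: 0.0523
```

Request:
{"name": "send_rows", "arguments": {
  "plan": [
    [[-0.12,0,0],[0,0,0]],
    [[-0.3,0,0],[0,0,0]],
    [[-0.5,0,0],[0,0,0]],
    [[-0.7,0,0],[0,0,0]],
    [[-0.85,0,0],[0,0,0]]
  ]
}}

```text
time_s: 10.2
tcp_pos: [0.5043, -0.1276, 0.2293]
eef_rot: [-120.5, 89.6, -136.4]
contact_force: [0.6, -0.3, -0.2]
gripper_width: 0.0524
```

Run:
```python
from h import *
st()
c=r.capture('wrist')
q=cloud(c,np.ones((480,640),bool))
k=q[(abs(q[:,0]-.503)<.03)&(abs(q[:,1]+.13)<.03)&(q[:,2]>.098)&(q[:,2]<.115)]
ctr,rad=cv2.minEnclosingCircle(k[:,:2].astype(np.float32))
print('knob',len(k),ctr,rad,np.percentile(k[:,2],[50,80,95]),'rest',(np.array(ctr)-[.49365,-.167])@[.2725,.9622])
c=r.capture('scene');save(c,'end')
for t in ['lens','dresser','bottle']:
    for f in r.trace(c,t)[:1]: print(t,f['score'],f['uv'],np.median(cloud(c,f['mask']),0))
```

```text
10.2 [ 0.5043 -0.1276  0.2293] [-120.5083   89.5592 -136.3909] F tool [ 0.245  -0.0743  0.6623] 0.052437504184754596
[[-0.0056  0.2736  0.9618]
 [-0.0053  0.9618 -0.2737]
 [-1.     -0.0066 -0.0039]]
knob 905 (0.5037446022033691, -0.13118715584278107) 0.01391113642603159 [0.1033 0.104  0.1046] rest 0.03720989774849417
lens 0.76 [305.3, 187.1] [ 0.3562 -0.2123  0.0074]
dresser 0.82 [323.2, 317.2] [ 0.6225 -0.1763  0.0209]
bottle 0.88 [197.7, 240.3] [ 0.5602 -0.3239  0.0786]
```

View pics/end.png

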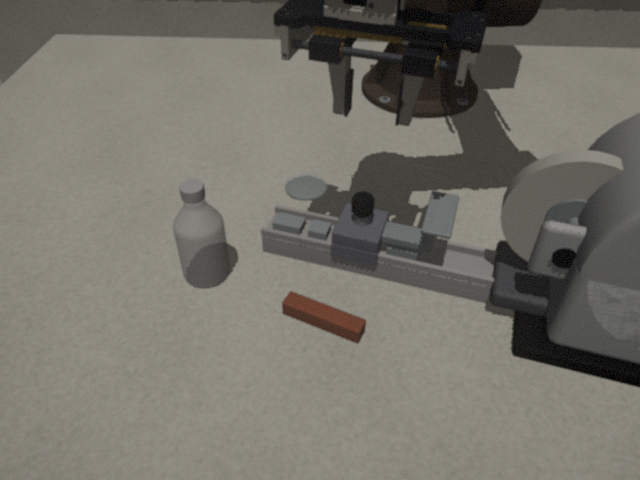

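The end view shows the rest moved forward with the knob at (363,203) and down. The gripper is clear above it. The lens (306,187), stone (323,317) and bottle (204,235) are unmoved.

```bash
python3 -c "
from plant import r
print(r.close_job())"
```

```text
the job is handed in; nothing more can be done
None
```

The work rest is one hole nearer the wheel, with the pin home by its own spring, and I handed the job in with the arm clear of everything.

- **How it went:** I gripped the knob, pulled it up about 11 mm and slid the rest 26 mm. Then I let the pin down onto the strip and opened the jaws. After that I pushed with one finger in steps of about 2 mm, at 9 N or less, until the pin dropped in by itself.
- **Last checks:** The rest is at about 37 mm, inside the 32–52 mm range. The knob top is back at its home height (z 0.104), about 8 mm below where it sat on the strip. The lens, dressing stone and bottle measured the same as at the start, within about 1 mm. Contact force was about zero, and the job took about 10 s.

No check failed or disagreed. The pin itself is hidden, so I judged it home from the knob height and from the push force dropping away.

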